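# Stand a freshly coated printing plate on the retouching easel

### The arm

A 6-joint arm with a two-finger parallel gripper is mounted at the origin on the work surface. World frame = base frame: x ahead of the robot, y to its left, z up, the work surface at z = 0. Lengths are in mm, angles in rad, forces in N, time in s.
With the tool pointing down it reaches from about 350 to 775 mm from the base axis. Payload 7.3 kg.
Tool frame: the origin (TCP) lies at the very end of the fingers, on their centre line; the grasp point (between the pads) lies 19 mm behind it; z points along the fingers, y is the line along which they close (so a half turn about z gives the same grasp; the last joint's range is limited). The gripper opens to 92 mm and grips with 3 to 60 N. Pads are 19 mm wide; open, the fingers measure 130 mm over their backs; the gripper's body (75 mm by 190 mm) begins 47 mm behind the grasp point.
Start: joints at [-1.297, 0.342, 1.524, -0, 1.275, -0.146], TCP at [214.002, -479.425, 226.741] pointing down, gripper open.
Joint ranges: [-2.53, 2.53], [-0.77, 2.02], [0.04, 2.7], [-1, 4.14], [0.28, 2.66], [-3.11, 3.11]. Speed limits (rad/s): [2.57, 2.57, 3.14, 3.14, 3.14, 3.14].

### API

Orientations are given as [roll, pitch, yaw] about the fixed x, y, z axes, in that order (R = Rz(yaw) Ry(pitch) Rx(roll)).
In Python, from plant import * gives the robot as it stands.
- The arm moves only by the tool arm_command, never from a script. Its arguments are lists of equal length, an entry for each row: "gripper": the finger opening in mm, from 0 to 91.8; "dp": the shift along the tool's x, y, z in units of 25 mm (1.0 is 25 mm), a list of three; "twist": the turn about the tool's z in units of 5 degrees (1.0 is 5 degrees). A call has exactly 5 rows; each row shifts and turns the commanded pose from where the row before left it, along the tool's axes as they then stand; what a row does not reach is not made up. A row lasts 1/8 s, in which the tool goes at most 62.5 mm and 10.7 degrees, less where a joint would pass 70% of its speed; a pose out of reach is approached as far as the arm can. A call is refused whole if a number of a shift passes 1 or a number of a turn 1, either way. A call with a gripper value outside its range is refused whole. The fingers move at their own pace and stop on an object; the grip force is fixed at half the most. Time passes only in rows, so rows that do not move let the fingers close, or fill a call up. It gives the time, the measured TCP pose, the force, the opening and the grip force at its end, in the units of the state.
- get_obs(): the state, without advancing time (a new reading comes with each control period).
- capture(name): name is "scene" or "top" or "wrist"; returns the picture (480x640x3 uint8, red, green, blue); there is no depth.
- get_calibration(name): a dict with "mtx" (3x3 intrinsics, pixels), "dist_coeffs" ([k1, k2, p1, p2, k3] as OpenCV has them; the pictures are not rectified), "position" and "attitude" of the camera in the world; the wrist camera has in their place "mount" (4x4, takes a point from camera to tool coordinates, whose origin is the TCP and whose axes are the flange's). Camera axes: x right, y down, z forward; pixel columns grow to the right and rows downward; lengths in mm; the calibration is good to about 2 mm. A picture is of the moment at which its call begins: read the wrist's pose just before it. get_calibration takes no time and is no camera call.
- close_job(): hands the job in; it is judged then, once.
The state is a dict: "time": time; "joint_positions": joint angles; "dq": joint speeds; "tau": joint torques, N m; "tool_pos": TCP position; "tcp_rot": TCP orientation; "contact_force": force on the tool from outside, world axes, zero at the start; "moment": the same for the moment, N m; "grip_width": finger opening in mm; "finger_force": force on a finger pad.
Only numpy, scipy, OpenCV 4.12 (cv2) and the standard library are available. Lean on these libraries where they do the work, as an engineer would, in place of code of your own. Each camera call takes 0.05 s, during which the arm holds its last target. There are 200 camera calls.

### The job

The tall plate in the open slotted box has a tender fresh coat: take it by its two side edges only, never touching a face of it or of the other plates, lift it straight up out of its grooves and set it gently on the ledge of the little easel, about in the middle, leaning back against the board with its coated side outwards. Then close the lid of the box over the plates that stay in it; leave those plates and the other things on the bench where they are.

Things in the scene. Friction and masses are not known exactly. Their poses are not given: they have to be found in the camera images.
- plate_mid (a point): the tall plate: a bevelled metal plate 60 mm wide (y), 112 mm tall (z), 6 mm thick (x; edges 4 mm after the bevels), front (-x) with a dark tender coat, back bare. 75 g. Point: its centre, half-way up; z up along the plate, x from coated front to back. It stands upright in one pair of the box's grooves, coat away from the lid's hinge, top 42 mm above the box's rim (the low plates' tops: 6 mm), so its side edges can be gripped above them.
- box: slotted wooden plate box, fixed to the bench, 110 (x) x 75 (y) x 78 mm tall without the lid; floor 8 mm; six pairs of upright grooves at x = -40, -24, -8, 8, 24, 40 mm, 70 mm deep, holding 4 mm of each side edge of a plate with 1.2 mm play in x and 1.5 mm in y. Origin: centre of its underside; x points to the hinged side, z up.
- box_hinge (a point): middle of the lid's hinge line, at x = +55 mm, z = 78 mm of the box; axes as the box's, the hinge line lies along y
- lid (a joint): angle of the deep lid (rad): 0 shut, grows as it opens, 2.1 at its stop. The lid is a wooden shell 110 x 75 x 54 mm high outside, 0.22 kg, on a stiff hinge: it stays where it is left; a push of 2 to 5 N at its free edge moves it
- lid_edge (a point): middle of the outer top edge of the lid on its free side, 110 mm from the hinge line and 54 mm above the rim when shut; axes as the box's when the lid is shut, turning with the lid
- easel: small wooden easel, fixed to the bench, base 130 (x) x 140 (y) x 12 mm, total height about 95 mm. Origin: centre of its underside; its front, where the plate's coated side shall face, is -x; z up. The board leans back (towards +x) 20 degrees from upright: 130 mm wide, 75 mm long up the slope
- easel_seat (a point): middle of the inner corner between the front face of the easel's board and the top of its ledge, at x = -35 mm, z = 23.5 mm of the easel; axes as the easel's, not leaning. The ledge is square to the board, 14 mm deep from the board to a front lip 8 mm high and 6 mm thick. A seated plate's foot stands in this trough, its back on the board
- low_plate0_mid (a point): one of three low plates, bevelled metal plate 60 mm wide (y), 76 mm tall (z), 6 mm thick (x; edges 4 mm after the bevels), front (-x) with a dark tender coat, back bare. Point: its centre; stays in its grooves in the box
- low_plate1_mid (a point): one of three low plates, bevelled metal plate 60 mm wide (y), 76 mm tall (z), 6 mm thick (x; edges 4 mm after the bevels), front (-x) with a dark tender coat, back bare. Point: its centre; stays in its grooves in the box
- low_plate2_mid (a point): one of three low plates, bevelled metal plate 60 mm wide (y), 76 mm tall (z), 6 mm thick (x; edges 4 mm after the bevels), front (-x) with a dark tender coat, back bare. Point: its centre; stays in its grooves in the box
- jar: amber glass jar with black cap, 52 mm across, 72 mm tall; origin centre of its underside; stays
- ink_tin: flat round ink tin, 87 mm across, 40 mm tall; origin centre of its underside; stays
- brayer: hand ink roller lying, 160 mm long along x with its 100 mm wide roller at +x, 36 mm tall; stays
- brush: small flat brush lying along x, 145 mm long, 9 mm thick; stays
Mind the look-alikes: they are no part of the job. What is shaped like the part that bears low_plate2_mid but brown is not meant. Leave any orange look-alike of the box alone.

How it is judged (in metres and radians):
On the way, in this order (a step that is already met when the one before it is completed fails the run):
1. the tall plate is lifted clear of its grooves (z of plate_mid in the frame of box above 0.138 m), for 0.1 s.
2. the tall plate leans on the easel, let go (x of plate_mid in the frame of easel between -0.031 and -0.009 m and y of plate_mid in the frame of easel between -0.02 and 0.02 m and z of plate_mid in the frame of easel between 0.068 and 0.086 m and angle between plate_mid's own z axis and vertical between 0.297 and 0.49 rad and angle between the y axis of plate_mid and the y axis of easel, either way round below 0.12 rad and x of easel in the frame of plate_mid above 0.02 m and contact force between the fingers and plate below 0.1 N and linear speed of plate below 0.02 m/s), for 0.2 s.
At the end, for the whole second after the job is handed in: The tall plate stands released and at rest in the easel's trough, leaning back on the board (17 to 28 degrees from upright), coated side outwards, within 20 mm of the middle and within 7 degrees of square to the board; the low plates stand in their grooves; the lid is shut (within 0.06 rad) (all of step 2 and value of joint lid below 0.06 rad and velocity of joint lid below 0.05 rad/s and z of each of low_plate0_mid, low_plate1_mid, low_plate2_mid in the frame of box below 0.052 m); the robot touches nothing.
It fails at once if the robot touches a face (front or back) of the tall plate (contact force between any of the fingers, the arm and plate_c1 above 0.5 N or contact force between any of the fingers, the arm and plate_c2 above 0.5 N).
It fails at once if the robot touches a face of one of the low plates ((contact force between any of the fingers, the arm and low_plate0_c1 above 0.5 N or contact force between any of the fingers, the arm and low_plate0_c2 above 0.5 N) or (contact force between any of the fingers, the arm and low_plate1_c1 above 0.5 N or contact force between any of the fingers, the arm and low_plate1_c2 above 0.5 N) or (contact force between any of the fingers, the arm and low_plate2_c1 above 0.5 N or contact force between any of the fingers, the arm and low_plate2_c2 above 0.5 N)).
It fails at once if a low plate is lifted or shifted by more than 10 mm (distance of any of low_plate0_mid, low_plate1_mid, low_plate2_mid from where it was at the start of the episode above 0.01 m).
It fails at once if the tall plate is dropped or knocked: it moves faster than 0.4 m/s while not held (linear speed of plate above 0.4 m/s and contact force between the fingers and plate below 0.1 N).
It fails at once if the jar, tin, roller or brush is moved by more than 30 mm (distance of any of jar, ink_tin, brayer, brush from where it was at the start of the episode above 0.03 m).
It also fails if it takes over 66 s, if anything falls off the work surface, if the arm or the gripper's body presses on something with over 40 N, if the wrist force passes 120 N, or if a joint passes its speed limit or range.

## Working session

There is one attempt and no reset: what is moved stays moved. The work goes in short steps, Python scripts to look and compute and a tool call to move; the robot and the scene stay as the last step left them, time stands still between calls to the robot, and variables do not carry over. Pictures are saved under pics/ and viewed, at most 10 in all, crops included, and the job is handed in when it is done.

Besides the shell and the picture viewer there is one more tool, called after "Request:" by a JSON object that holds its "fn" and its "kwargs", one argument or row to a line. arm_command: Moves the arm, as the interface text tells. Its arguments: {"type":"object","properties":{"gripper":{"type":"array"},"dp":{"type":"array"},"twist":{"type":"array"}},"required":["gripper","dp","twist"]}

```bash
mkdir -p pics; python3 - <<'E'
from plant import *
import cv2,json
print(get_obs())
for n in ["scene","top","wrist"]:
    c=get_calibration(n); print(n,c)
for n in ["scene","top"]:
    cv2.imwrite(f"pics/{n}0.png",capture(n)[:,:,::-1])
E
```

```text
{'time': 0.0, 'joint_positions': array([-1.29699182e+00,  3.42735793e-01,  1.52501773e+00, -1.06033084e-05,
        1.27537446e+00, -1.45989562e-01]), 'dq': array([-0.00132976, -0.00014903, -0.0001489 ,  0.00026765,  0.00099526,
        0.00078891]), 'tau': array([-1.73971748e-03, -4.31248677e+01, -2.44217080e+01,  7.14927656e-02,
        5.59950457e-02, -1.28082343e-04]), 'tool_pos': array([ 213.88834711, -479.01585067,  226.0379197 ]), 'tcp_rot': array([-3.14007217e+00, -2.13316477e-04,  4.19796998e-01]), 'contact_force': array([ 0.55678587, -0.15693988,  0.41476822]), 'moment': array([-0.02898749, -0.02065395,  0.01371239]), 'finger_force': 0.0, 'grip_width': 91.55359933077739}
scene {'mtx': array([[436.27435957,   0.        , 325.87211382],
       [  0.        , 436.27435957, 238.15289261],
       [  0.        ,   0.        ,   1.        ]]), 'dist_coeffs': array([-0.07442487,  0.        ,  0.        ,  0.        ,  0.        ]), 'position': array([1110.93539883,   57.00280688,  707.88180013]), 'attitude': array([-2.41735295,  0.0079483 ,  1.63920584])}
top {'mtx': array([[469.83
[... 256 characters left out ...]
,  33.42438384, 841.22181592]), 'attitude': array([-2.96795366, -0.03854985, -1.58441922])}
wrist {'mtx': array([[388.20834567,   0.        , 318.10409466],
       [  0.        , 388.20834567, 245.97505128],
       [  0.        ,   0.        ,   1.        ]]), 'dist_coeffs': array([-0.00516142,  0.        ,  0.        ,  0.        ,  0.        ]), 'mount': array([[ 1.83106274e-05, -9.65772553e-01, -2.59390391e-01,
         7.00407932e+01],
       [ 9.99999373e-01,  3.08195841e-04, -1.07689598e-03,
        -3.15865318e-01],
       [ 1.11997962e-03, -2.59390208e-01,  9.65771953e-01,
        -1.59927616e+02],
       [ 0.00000000e+00,  0.00000000e+00,  0.00000000e+00,
         1.00000000e+00]])}
```

View pics/scene0.png

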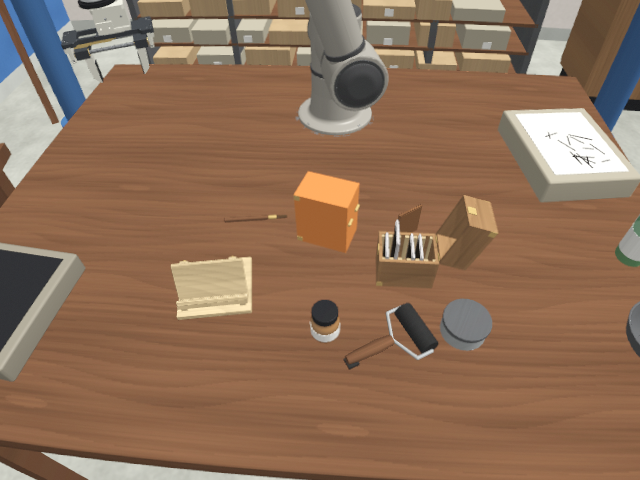

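View pics/top0.png

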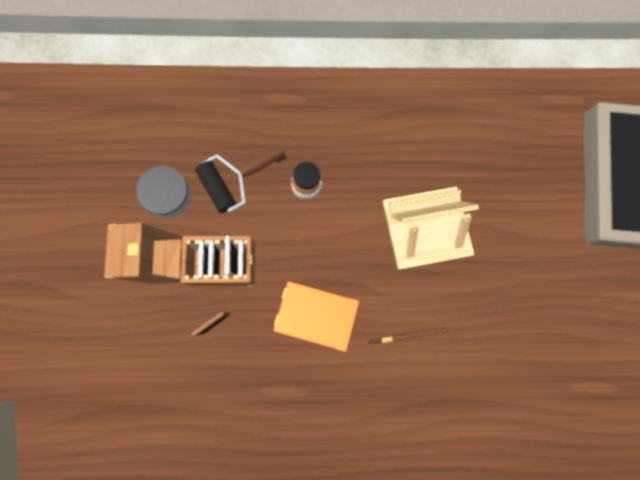

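Scene: the box is at about (408,258), lid open on the right (+y). The easel is at (213,288) with its ledge facing the camera (+x world), and the tall plate is at (397,240). In the top view the box is at (217,260) and the easel at (430,230). Zooming in next for corners.

```bash
python3 - <<'E'
import cv2,numpy as np
s=cv2.imread("pics/scene0.png");t=cv2.imread("pics/top0.png")
def tile(im,x,y,k):
    w,h=400//k,300//k
    r=cv2.resize(im[y:y+h,x:x+w],None,fx=k,fy=k,interpolation=cv2.INTER_CUBIC)
    r=cv2.copyMakeBorder(r,0,300-r.shape[0],0,400-r.shape[1],cv2.BORDER_CONSTANT)
    for i in range(0,w,20): cv2.putText(r,str(x+i),(i*k,8),0,.3,(0,255,255),1); cv2.line(r,(i*k,8),(i*k,14),(0,255,255),1)
    for i in range(0,h,20): cv2.putText(r,str(y+i),(0,i*k+4),0,.3,(0,255,255),1); cv2.line(r,(20,i*k),(26,i*k),(0,255,255),1)
    return r
m=np.vstack([np.hstack([tile(s,370,195,3),tile(t,160,220,4)]),np.hstack([tile(s,165,250,4),tile(t,375,180,4)])])
cv2.imwrite("pics/m1.png",m)
E
```

```text
(no output)
```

View pics/m1.png

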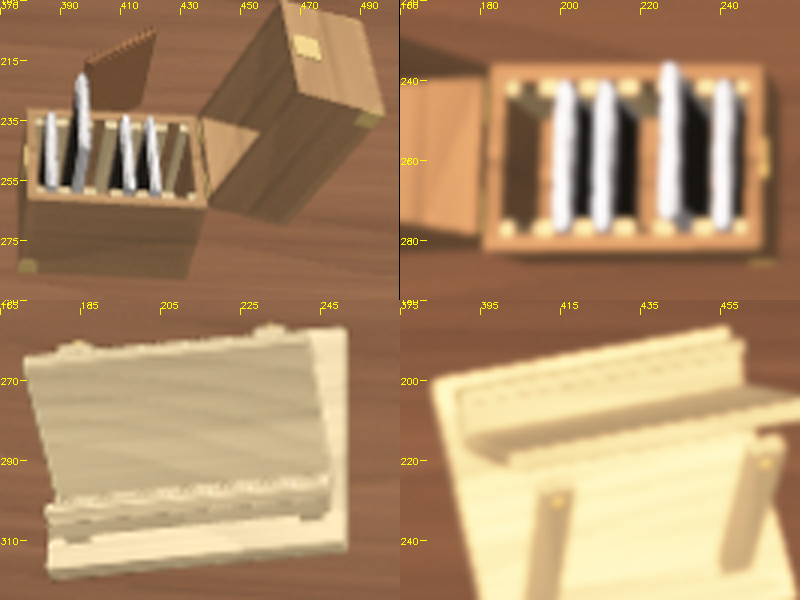

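```bash
cat > h.py <<'E'
from plant import *
import numpy as np, cv2
from scipy.optimize import least_squares
from scipy.spatial.transform import Rotation as R
def cam(n):
    c=get_calibration(n)
    if 'mount' in c:
        o=get_obs(); T=np.eye(4); T[:3,:3]=R.from_euler('xyz',o['tcp_rot']).as_matrix(); T[:3,3]=o['tool_pos']; T=T@c['mount']
        Rc,p=T[:3,:3],T[:3,3]
    else: Rc,p=R.from_euler('xyz',c['attitude']).as_matrix(),c['position']
    return Rc,p,c['mtx'],c['dist_coeffs']
def proj(C,P):
    Rc,p,K,d=C
    return cv2.projectPoints(np.array(P,float).reshape(-1,3),cv2.Rodrigues(Rc.T)[0],-Rc.T@p,K,d)[0][:,0]
def ray(C,uv,z):
    Rc,p,K,d=C
    q=cv2.undistortPoints(np.array(uv,float).reshape(-1,1,2),K,d)[:,0]
    D=np.c_[q,np.ones(len(q))]@Rc.T
    return p+D*((z-p[2])/D[:,2])[:,None]
def place(v,P): 
    return R.from_euler('z',v[2]).apply(np.array(P,float))+[v[0],v[1],0]
def fit(obs,v0):  # obs list of (C,pts,uv)
    f=lambda v: np.concatenate([(proj(C,place(v,P))-uv).ravel() for C,P,uv in obs])
    r=least_squares(f,v0,loss='soft_l1',x_scale=[10,10,.1]); return r.x,np.round(f(r.x).reshape(-1,2),1)
E
python3 - <<'E'
from h import *
S,T=cam('scene'),cam('top')
print(ray(T,[(217,260)],78),ray(T,[(428,228)],12))
rim=[(-55,-37.5,78),(55,-37.5,78),(-55,37.5,78),(55,37.5,78)]
v,r=fit([(T,[(55,-37.5,78),(-55,-37.5,78),(-55,37.5,78),(55,37.5,78)],[(182.5,236.8),(250.5,236.8),(250.5,282.5),(181.3,282.5)]),
 (S,rim+[(-55,-37.5,0),(55,-37.5,0)],[(379.3,260),(439,263.3),(380.7,231.7),(436.7,235),(377.3,285.7),(433.3,287.7)])],[450,200,1.57])
print('box',v,r.tolist())
e,r=fit([(T,[(-65,-70,12),(-65,70,12),(65,-70,12),(65,70,12)],[(383,200),(456.8,186.8),(398,268),(473,255)]),
 (S,[(-65,70,0),(-65,70,12),(-65,-70,0),(65,-70,12),(-9.3,65,94),(-9.3,-65,94)],[(177,319.5),(177,311.2),(251.75,312),(251.75,257.5),(171.2,264.5),(242,258.7)])],[500,-150,3.14])
print('easel',e,r.tolist())
# lid angle, tall plate groove
for x in (-40,-24,-8,8,24): print(x,proj(S,place(v,[(x,-30,84),(x,-30,120),(x,30,120)])).round(1).tolist(),proj(T,place(v,[(x,-30,120),(x,30,120)])).round(1).tolist())
for th in np.arange(1.4,2.11,.1):
    c,s=np.cos(th),np.sin(th)
    L=[(55-110*c+54*s,y,78+110*s+54*c) for y in(-37.5,37.5)]
    print(round(th,2),proj(S,place(v,L)).round(0).tolist(),proj(T,place(v,L)).round(0).tolist())
E
```

```text
[[566.23778518 168.20069527  78.        ]] [[ 630.49542921 -198.96632339   12.        ]]
box [567.38068686 170.99936863   1.56593239] [[-0.6, -0.2], [-0.7, -0.3], [-1.5, -0.3], [-1.4, 0.2], [-0.1, 0.7], [0.1, 0.4], [-1.8, -1.0], [-1.4, -1.5], [-1.4, -0.5], [-1.6, 0.5]]
easel [ 631.30260363 -198.2716417     3.31042441] [[-0.3, -0.2], [-0.1, 0.3], [-0.4, 1.4], [0.2, 0.8], [0.7, -0.3], [-1.1, 4.6], [0.0, 1.0], [-0.1, -1.6], [-0.9, 0.6], [0.2, 0.5]]
-40 [[387.6, 255.9], [389.6, 243.1], [388.8, 218.9]] [[237.1, 236.4], [236.2, 275.0]]
-24 [[396.3, 256.3], [398.6, 243.5], [397.4, 219.3]] [[226.7, 236.4], [225.7, 275.1]]
-8 [[405.0, 256.8], [407.6, 244.0], [406.0, 219.7]] [[216.2, 236.4], [215.1, 275.1]]
8 [[413.7, 257.2], [416.6, 244.4], [414.5, 220.1]] [[205.8, 236.4], [204.4, 275.2]]
24 [[422.4, 257.6], [425.6, 244.9], [423.1, 220.6]] [[195.3, 236.5], [193.8, 275.3]]
1.4 [[474.0, 220.0], [467.0, 189.0]] [[135.0, 221.0], [132.0, 275.0]]
1.5 [[480.0, 222.0], [473.0, 191.0]] [[128.0, 222.0], [124.0, 276.0]]
1.6 [[486.0, 225.0], [479.0, 194.0]] [[121.0, 223.0], [117.0, 276.0]]
1.7 [[491.0, 228.0], [484.0, 197.0]] [[115.0, 224.0], [111.0, 277.0]]
1.8 [[496.0, 231.0], [488.0, 200.0]] [[110.0, 225.0], [106.0, 277.0]]
1.9 [[500.0, 235.0], [492.0, 204.0]] [[106.0, 226.0], [102.0, 278.0]]
2.0 [[503.0, 238.0], [495.0, 207.0]] [[102.0, 227.0], [99.0, 279.0]]
2.1 [[506.0, 242.0], [498.0, 211.0]] [[100.0, 228.0], [96.0, 279.0]]
```

```bash
cat >> h.py <<'E'
BOX=np.array([567.4,171.0,1.566]); EAS=np.array([631.3,-198.3,3.310])
def plan(target,yaw,rows,start=None,trows=None):
    """equal world steps to target (mm), yaw change spread over first trows rows; prints dp/25, twist/5deg"""
    o=get_obs(); p=o['tool_pos'] if start is None else np.array(start[:3],float); y=o['tcp_rot'][2] if start is None else start[3]
    st=(np.array(target)-p)/rows; d=(yaw-y+np.pi)%(2*np.pi)-np.pi; trows=trows or rows
    tw=-np.degrees(d)/5/trows
    for i in range(rows):
        if i%5==0: print('--')
        l=R.from_euler('xyz',[np.pi,0,y]).inv().apply(st)/25
        t=tw if i<trows else 0
        print(list(np.round(l,2)),round(t,2)); y-=np.radians(5*t)
    print('end yaw',y)
E
python3 - <<'E'
from h import *
plan([567.3,147,210],1.566,25,[214,-479.4,226.7,.42],15)
E
```

```text
--
[np.float64(0.92), np.float64(-0.68), np.float64(0.03)] -0.88
[np.float64(0.97), np.float64(-0.61), np.float64(0.03)] -0.88
[np.float64(1.02), np.float64(-0.54), np.float64(0.03)] -0.88
[np.float64(1.06), np.float64(-0.46), np.float64(0.03)] -0.88
[np.float64(1.09), np.float64(-0.37), np.float64(0.03)] -0.88
--
[np.float64(1.11), np.float64(-0.29), np.float64(0.03)] -0.88
[np.float64(1.13), np.float64(-0.2), np.float64(0.03)] -0.88
[np.float64(1.14), np.float64(-0.12), np.float64(0.03)] -0.88
[np.float64(1.15), np.float64(-0.03), np.float64(0.03)] -0.88
[np.float64(1.15), np.float64(0.06), np.float64(0.03)] -0.88
--
[np.float64(1.14), np.float64(0.15), np.float64(0.03)] -0.88
[np.float64(1.13), np.float64(0.23), np.float64(0.03)] -0.88
[np.float64(1.11), np.float64(0.32), np.float64(0.03)] -0.88
[np.float64(1.08), np.float64(0.4), np.float64(0.03)] -0.88
[np.float64(1.04), np.float64(0.48), np.float64(0.03)] -0.88
--
[np.float64(1.0), np.float64(0.56), np.float64(0.03)] 0
[np.float64(1.0), np.float64(0.56), np.float64(0.03)] 0
[np.float64(1.0), np.float64(0.56), np.float64(0.03)] 0
[np.float64(1.0), np.float64(0.56), np.float64(0.03)] 0
[np.float64(1.0), np.float64(0.56), np.float64(0.03)] 0
--
[np.float64(1.0), np.float64(0.56), np.float64(0.03)] 0
[np.float64(1.0), np.float64(0.56), np.float64(0.03)] 0
[np.float64(1.0), np.float64(0.56), np.float64(0.03)] 0
[np.float64(1.0), np.float64(0.56), np.float64(0.03)] 0
[np.float64(1.0), np.float64(0.56), np.float64(0.03)] 0
end yaw 1.5660000000000003
```

Request:
{"fn": "arm_command", "kwargs": {
  "gripper": [91.8,91.8,91.8,91.8,91.8],
  "dp": [
    [0.9,-0.68,0],
    [0.95,-0.6,0],
    [1,-0.54,0],
    [1,-0.46,0],
    [1,-0.37,0]
  ],
  "twist": [-0.9,-0.9,-0.9,-0.9,-0.9]
}}

```text
time: 0.72
tool_pos: [280.3, -356.2, 226.4]
tcp_rot: [-3.141, -0.0, 0.815]
contact_force: [-0.2, 1.0, 0.3]
grip_width: 91.8
finger_force: 0.0
```

Request:
{"fn": "arm_command", "kwargs": {
  "gripper": [91.8,91.8,91.8,91.8,91.8],
  "dp": [
    [1,-0.29,0],
    [1,-0.2,0],
    [1,-0.12,0],
    [1,-0.03,0],
    [1,0.06,0]
  ],
  "twist": [-0.9,-0.9,-0.9,-0.9,-0.9]
}}

```text
time: 1.35
tool_pos: [339.6, -244.4, 226.5]
tcp_rot: [-3.141, -0.0, 1.208]
contact_force: [0.4, -0.8, 0.6]
grip_width: 92.0
finger_force: 0.0
```

Request:
{"fn": "arm_command", "kwargs": {
  "gripper": [91.8,91.8,91.8,91.8,91.8],
  "dp": [
    [1,0.15,0],
    [1,0.23,0],
    [1,0.32,0],
    [1,0.4,0],
    [1,0.48,0]
  ],
  "twist": [-0.9,-0.9,-0.9,-0.9,-0.5]
}}

```text
time: 1.98
tool_pos: [404.1, -129.4, 226.5]
tcp_rot: [-3.141, -0.0, 1.565]
contact_force: [0.4, -0.2, -0.7]
grip_width: 91.8
finger_force: 0.0
```

```bash
python3 - <<'E'
from h import *
plan([567.3,147,210],1.566,10)
E
```

```text
--
[np.float64(1.11), np.float64(0.65), np.float64(0.07)] -0.0
[np.float64(1.11), np.float64(0.65), np.float64(0.07)] -0.0
[np.float64(1.11), np.float64(0.65), np.float64(0.07)] -0.0
[np.float64(1.11), np.float64(0.65), np.float64(0.07)] -0.0
[np.float64(1.11), np.float64(0.65), np.float64(0.07)] -0.0
--
[np.float64(1.11), np.float64(0.65), np.float64(0.07)] -0.0
[np.float64(1.11), np.float64(0.65), np.float64(0.07)] -0.0
[np.float64(1.11), np.float64(0.65), np.float64(0.07)] -0.0
[np.float64(1.11), np.float64(0.65), np.float64(0.07)] -0.0
[np.float64(1.11), np.float64(0.65), np.float64(0.07)] -0.0
end yaw 1.566
```

Request:
{"fn": "arm_command", "kwargs": {
  "gripper": [91.8,91.8,91.8,91.8,91.8],
  "dp": [
    [1,0.65,0],
    [1,0.65,0],
    [1,0.65,0],
    [1,0.65,0],
    [1,0.65,0]
  ],
  "twist": [0,0,0,0,0]
}}

```text
time: 2.6
tool_pos: [486.4, -5.0, 226.4]
tcp_rot: [-3.141, 0.0, 1.563]
contact_force: [0.1, -0.6, 0.6]
grip_width: 92.0
finger_force: 0.0
```

Request:
{"fn": "arm_command", "kwargs": {
  "gripper": [91.8,91.8,91.8,91.8,91.8],
  "dp": [
    [1,0.65,0],
    [1,0.65,0],
    [1,0.65,0],
    [1,0.65,0],
    [0.5,0.65,0]
  ],
  "twist": [0,0,0,0,0]
}}

```text
time: 3.22
tool_pos: [568.4, 107.3, 226.2]
tcp_rot: [-3.141, 0.0, 1.564]
contact_force: [0.3, -0.6, -0.1]
grip_width: 91.5
finger_force: 0.0
```

```bash
python3 - <<'E'
from h import *
capture('wrist')
o=get_obs(); W=cam('wrist'); im=capture('wrist')[:,:,::-1]; cv2.imwrite('pics/w1.png',im)
np.savez('w1.npz',R=W[0],p=W[1],K=W[2],d=W[3])
print(o['time'],o['tool_pos'],o['tcp_rot'])
for x in (-24,): print(proj(W,place(BOX,[(x-3,-30,120),(x-3,30,120),(x+3,-30,120),(x+3,30,120)])).round(0).tolist())
print(proj(W,place(BOX,[(-55,-37.5,78),(-55,37.5,78),(55,-37.5,78),(55,37.5,78)])).round(0).tolist())
E
```

```text
3.275 [569.96084658 108.13729156 225.97947532] [ 3.14124133e+00 -8.36212743e-04  1.56435538e+00]
[[357.0, 194.0], [270.0, 194.0], [358.0, 185.0], [269.0, 185.0]]
[[361.0, 222.0], [268.0, 222.0], [365.0, 75.0], [263.0, 75.0]]
```

View pics/w1.png

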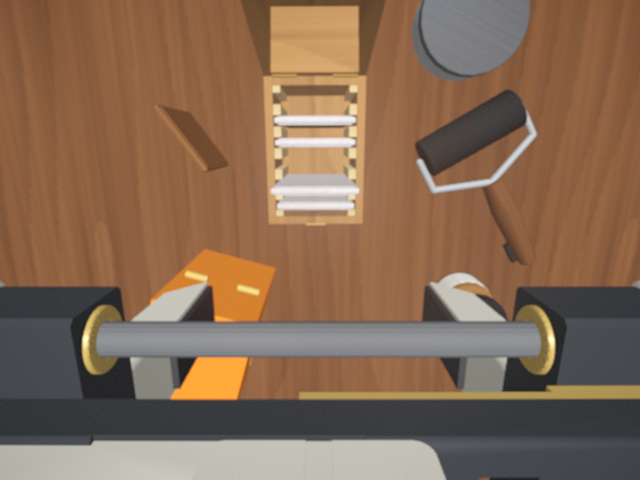

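Wrist view: rim corners are at (269,223), (363,223), (264,76) and (367,75), and the tall plate top spans (272..359, 190). That agrees with the fit to 1–2 px, so the target shifts about 1.3 mm in +x. Descending to grasp now.

Request:
{"fn": "arm_command", "kwargs": {
  "gripper": [91.8,91.8,91.8,91.8,91.8],
  "dp": [
    [0.8,-0.04,0],
    [0.75,0,0.5],
    [0,0,1],
    [0,0,1],
    [0,0,0.5]
  ],
  "twist": [0,0,0,0,0]
}}

```text
time: 3.95
tool_pos: [566.2, 145.4, 149.8]
tcp_rot: [-3.139, 0.0, 1.564]
contact_force: [0.5, 0.1, 0.8]
grip_width: 91.4
finger_force: 0.0
```

```bash
sed -i 's/BOX=np.array(\[567.4/BOX=np.array([568.5/' h.py; python3 - <<'E'
from h import *
capture('wrist');o=get_obs();W=cam('wrist'); im=capture('wrist')[:,:,::-1]; cv2.imwrite('pics/w2.png',im)
print(o['tool_pos'],o['tcp_rot'])
print(proj(W,place(BOX,[(-27,-30,120),(-27,30,120),(-21,-30,120),(-21,30,120)])).round(0).tolist())
E
```

```text
[565.90570643 145.16630056 148.80143031] [-3.13731975e+00  5.45059550e-04  1.56346556e+00]
[[381.0, 285.0], [265.0, 285.0], [381.0, 274.0], [264.0, 274.0]]
```

View pics/w2.png

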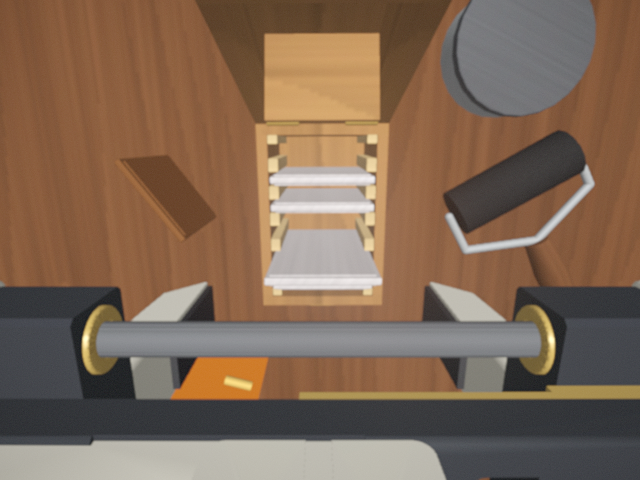

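Wrist view: the plate top spans (265..381, 280), as predicted. Correcting by 2.5 mm in tool y, then going down and closing.

Request:
{"fn": "arm_command", "kwargs": {
  "gripper": [91.8,91.8,91.8,91.8,91.8],
  "dp": [
    [0.07,0.1,0.5],
    [0,0,0.7],
    [0,0,0.7],
    [0,0,0.43],
    [0,0,0]
  ],
  "twist": [0,0,0,0,0]
}}

```text
time: 4.68
tool_pos: [569.9, 146.4, 92.9]
tcp_rot: [-3.141, 0.0, 1.563]
contact_force: [-0.0, 1.0, 1.1]
grip_width: 92.1
finger_force: 0.0
```

```bash
python3 - <<'E'
from h import *
capture('wrist');o=get_obs();print(o['tool_pos'],o['tcp_rot'],place(BOX,[(-24,0,0)]))
E
```

```text
[570.30425244 146.45783588  93.61986276] [3.14125961e+00 3.98186267e-05 1.56289627e+00] [[568.3848886  147.00027606   0.        ]]
```

Request:
{"fn": "arm_command", "kwargs": {
  "gripper": [75,66,62,58,55],
  "dp": [
    [0,-0.05,0.05],
    [0,0,0],
    [0,0,0],
    [0,0,0],
    [0,0,0]
  ],
  "twist": [0,0,0,0,0]
}}

```text
time: 5.35
tool_pos: [568.9, 146.4, 92.4]
tcp_rot: [3.141, 0.0, 1.563]
contact_force: [-0.3, 1.1, 1.6]
grip_width: 59.4
finger_force: 30.0
```

Request:
{"fn": "arm_command", "kwargs": {
  "gripper": [55,55,55,55,55],
  "dp": [
    [0,0,0],
    [0,0,0],
    [0,0,-0.1],
    [0,0,-0.2],
    [0,0,-0.3]
  ],
  "twist": [0,0,0,0,0]
}}

```text
time: 5.98
tool_pos: [568.7, 146.4, 107.4]
tcp_rot: [-3.141, 0.0, 1.563]
contact_force: [0.2, -0.2, -0.6]
grip_width: 59.7
finger_force: 30.0
```

Request:
{"fn": "arm_command", "kwargs": {
  "gripper": [55,55,55,55,55],
  "dp": [
    [0,0,-0.4],
    [0,0,-0.5],
    [0,0,-0.6],
    [0,0,-0.7],
    [0,0,-0.8]
  ],
  "twist": [0,0,0,0,0]
}}

```text
time: 6.6
tool_pos: [568.8, 146.4, 183.6]
tcp_rot: [3.141, 0.0, 1.563]
contact_force: [0.3, -0.1, -0.5]
grip_width: 59.4
finger_force: 30.0
```

Request:
{"fn": "arm_command", "kwargs": {
  "gripper": [55,55,55,55,55],
  "dp": [
    [0,0,-0.7],
    [0,0,-0.6],
    [0,0,-0.4],
    [0,0,-0.2],
    [0,0,0]
  ],
  "twist": [0,0,0,0,0]
}}

```text
time: 7.22
tool_pos: [568.8, 146.4, 229.7]
tcp_rot: [-3.142, 0.0, 1.563]
contact_force: [0.1, -0.0, -1.3]
grip_width: 59.2
finger_force: 30.0
```

```bash
python3 - <<'E'
from h import *
cv2.imwrite('pics/w3.png',capture('wrist')[:,:,::-1]);o=get_obs();print(o)
seat=place(EAS,[(-35-14,0,0)]); print(seat)
plan([seat[0,0],seat[0,1],o['tool_pos'][2]],EAS[2]-np.pi+np.pi,22)
E
```

```text
{'time': 7.275, 'joint_positions': array([ 1.21564473e-01,  4.55736957e-01,  1.34022743e+00, -1.08682610e-04,
        1.34644405e+00,  1.29403782e-01]), 'dq': array([-0.00113478,  0.00532854,  0.00659433,  0.00171457, -0.00199313,
       -0.00040395]), 'tau': array([ 1.34481979e-02, -5.06628871e+01, -2.57857293e+01,  8.39352608e-02,
        4.60646278e-02,  2.15185923e-04]), 'tool_pos': array([568.61002199, 146.39935918, 229.27523454]), 'tcp_rot': array([-3.14079737e+00,  2.10323593e-04,  1.56298132e+00]), 'contact_force': array([ 0.82753811, -0.12824836, -1.25986374]), 'moment': array([ 0.00054561, -0.11461972,  0.0147461 ]), 'finger_force': 29.99186933040619, 'grip_width': 59.462694881232615}
[[ 679.60679532 -190.08699044    0.        ]]
--
[np.float64(-0.61), np.float64(0.21), np.float64(0.0)] -0.91
[np.float64(-0.62), np.float64(0.16), np.float64(0.0)] -0.91
[np.float64(-0.64), np.float64(0.11), np.float64(0.0)] -0.91
[np.float64(-0.64), np.float64(0.06), np.float64(0.0)] -0.91
[np.float64(-0.64), np.float64(0.01), np.float64(0.0)] -0.91
--
[np.float64(-0.64), np.float64(-0.05), 
[... 362 characters left out ...]
float64(-0.34), np.float64(-0.0)] -0.91
[np.float64(-0.52), np.float64(-0.38), np.float64(-0.0)] -0.91
[np.float64(-0.49), np.float64(-0.42), np.float64(-0.0)] -0.91
[np.float64(-0.46), np.float64(-0.46), np.float64(-0.0)] -0.91
--
[np.float64(-0.42), np.float64(-0.49), np.float64(-0.0)] -0.91
[np.float64(-0.38), np.float64(-0.52), np.float64(-0.0)] -0.91
[np.float64(-0.34), np.float64(-0.55), np.float64(-0.0)] -0.91
[np.float64(-0.29), np.float64(-0.57), np.float64(-0.0)] -0.91
[np.float64(-0.24), np.float64(-0.6), np.float64(-0.0)] -0.91
--
[np.float64(-0.2), np.float64(-0.61), np.float64(-0.0)] -0.91
[np.float64(-0.15), np.float64(-0.63), np.float64(-0.0)] -0.91
end yaw 3.3099999999999987
```

View pics/w3.png

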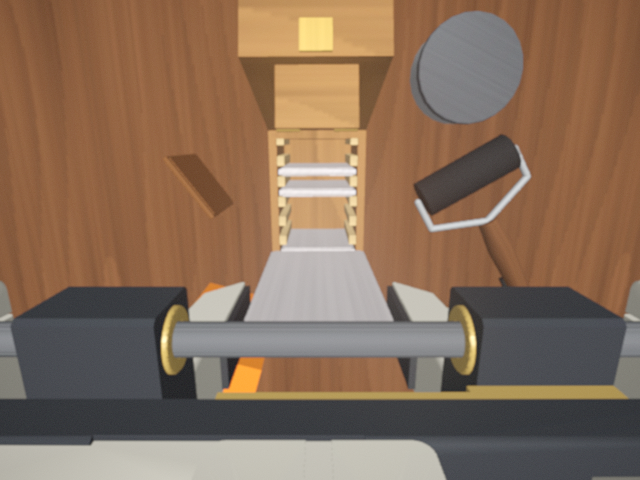

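Wrist view: the plate is held between the pads, hanging straight, and its bare back faces the camera. The low plates are still in their grooves. Carrying it to the easel.

Request:
{"fn": "arm_command", "kwargs": {
  "gripper": [55,55,55,55,55],
  "dp": [
    [-0.3,0.1,0],
    [-0.6,0.2,0],
    [-0.64,0.15,0],
    [-0.64,0.1,0],
    [-0.64,0.05,0]
  ],
  "twist": [-0.5,-0.9,-0.9,-0.9,-0.9]
}}

```text
time: 7.9
tool_pos: [593.2, 77.9, 228.9]
tcp_rot: [-3.14, -0.0, 1.923]
contact_force: [1.1, 0.5, -1.0]
grip_width: 59.5
finger_force: 30.0
```

Request:
{"fn": "arm_command", "kwargs": {
  "gripper": [55,55,55,55,55],
  "dp": [
    [-0.64,0,0],
    [-0.64,-0.05,0],
    [-0.64,-0.1,0],
    [-0.63,-0.15,0],
    [-0.62,-0.2,0]
  ],
  "twist": [-0.9,-0.9,-0.9,-0.9,-0.9]
}}

```text
time: 8.52
tool_pos: [621.0, 2.1, 228.8]
tcp_rot: [-3.14, -0.001, 2.316]
contact_force: [0.1, -0.7, -0.6]
grip_width: 59.2
finger_force: 30.0
```

Request:
{"fn": "arm_command", "kwargs": {
  "gripper": [55,55,55,55,55],
  "dp": [
    [-0.6,-0.25,0],
    [-0.58,-0.3,0],
    [-0.55,-0.35,0],
    [-0.52,-0.4,0],
    [-0.48,-0.43,0]
  ],
  "twist": [-0.9,-0.9,-0.9,-0.9,-0.9]
}}

```text
time: 9.15
tool_pos: [647.7, -74.8, 228.7]
tcp_rot: [-3.141, -0.002, 2.709]
contact_force: [0.5, 1.4, -0.7]
grip_width: 59.5
finger_force: 30.0
```

```bash
python3 - <<'E'
from h import *
s=place(EAS,[(-49,0,0)])[0]
plan([s[0],s[1],210],3.31,8)
E
```

```text
--
[np.float64(-0.39), np.float64(-0.46), np.float64(0.09)] -0.86
[np.float64(-0.35), np.float64(-0.48), np.float64(0.09)] -0.86
[np.float64(-0.31), np.float64(-0.51), np.float64(0.09)] -0.86
[np.float64(-0.27), np.float64(-0.53), np.float64(0.09)] -0.86
[np.float64(-0.23), np.float64(-0.55), np.float64(0.09)] -0.86
--
[np.float64(-0.19), np.float64(-0.57), np.float64(0.09)] -0.86
[np.float64(-0.15), np.float64(-0.58), np.float64(0.09)] -0.86
[np.float64(-0.11), np.float64(-0.59), np.float64(0.09)] -0.86
end yaw 3.310000000000001
```

Request:
{"fn": "arm_command", "kwargs": {
  "gripper": [55,55,55,55,55],
  "dp": [
    [-0.39,-0.46,0],
    [-0.35,-0.48,0],
    [-0.31,-0.5,0],
    [-0.27,-0.52,0],
    [-0.23,-0.55,0]
  ],
  "twist": [-0.86,-0.86,-0.86,-0.86,-0.86]
}}

```text
time: 9.78
tool_pos: [667.3, -146.2, 228.6]
tcp_rot: [3.141, -0.002, 3.084]
contact_force: [0.5, -1.0, -0.5]
grip_width: 59.6
finger_force: 30.0
```

Request:
{"fn": "arm_command", "kwargs": {
  "gripper": [55,55,55,55,55],
  "dp": [
    [-0.19,-0.57,0.1],
    [-0.15,-0.5,0.1],
    [-0.1,-0.4,0.1],
    [0,0,0.1],
    [0,0,0]
  ],
  "twist": [-0.86,-0.86,-0.86,0,0]
}}

```text
time: 10.4
tool_pos: [678.3, -182.1, 218.9]
tcp_rot: [3.141, -0.001, -2.978]
contact_force: [-0.8, -0.3, -0.6]
grip_width: 59.4
finger_force: 30.0
```

```bash
python3 - <<'E'
from h import *
capture('wrist')
o=get_obs();W=cam('wrist');w=capture('wrist')[:,:,::-1].copy();s=capture('scene')[:,:,::-1].copy()
print(o['tool_pos'],o['tcp_rot'],o['joint_positions'])
print('tcp in easel',R.from_euler('z',-EAS[2]).apply(o['tool_pos']-[EAS[0],EAS[1],0]))
c,sn=np.cos(np.radians(20)),np.sin(np.radians(20))
P=[(-35,-65,23.5),(-35,65,23.5),(-35+75*sn,-65,23.5+75*c),(-35+75*sn,65,23.5+75*c),(-65,-70,12),(-65,70,12),(65,-70,12),(65,70,12)]
for im,C in((w,W),(s,cam('scene'))):
    q=proj(C,place(EAS,P));print(q.round(0).tolist())
    for a,b in((0,1),(2,3),(0,2),(1,3),(4,5),(6,7),(4,6),(5,7)): cv2.line(im,q[a].astype(int).tolist(),q[b].astype(int).tolist(),(0,0,255),1)
k=cv2.resize(s[190:340,150:270],None,fx=4,fy=4,interpolation=cv2.INTER_CUBIC)
m=np.zeros((600,800,3),np.uint8); m[:600,:480]=k; m[:240,480:]=cv2.resize(w,(320,240)); cv2.imwrite('pics/m2.png',m)
cv2.imwrite('pics/w4raw.png',w)
E
```

```text
[ 678.46982774 -181.98399986  219.34368713] [ 3.14106284e+00 -6.97655144e-04 -2.97743673e+00] [-3.71081549e-01  6.93319506e-01  9.52465694e-01  1.00159004e-04
  1.49667777e+00 -2.10604107e+00]
tcp in easel [-49.23727916  -8.1789272  219.34368713]
[[379.0, 204.0], [238.0, 204.0], [395.0, 183.0], [217.0, 184.0], [381.0, 232.0], [237.0, 233.0], [386.0, 89.0], [228.0, 90.0]]
[[248.0, 293.0], [179.0, 299.0], [242.0, 259.0], [170.0, 265.0], [251.0, 310.0], [176.0, 316.0], [252.0, 256.0], [184.0, 261.0]]
```

View pics/m2.png

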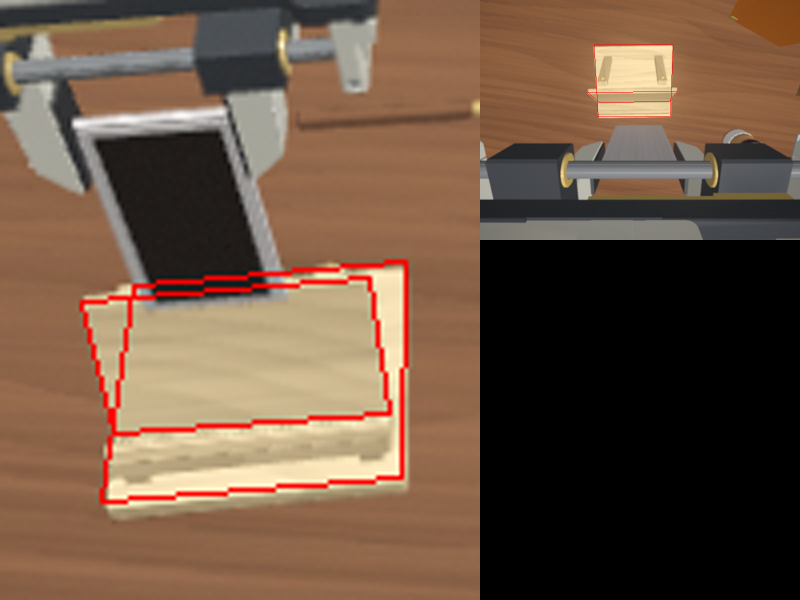

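Scene: the plate hangs over the easel with its coat outwards. The fitted outlines match the easel in both views. Checking the alignment numerically in the wrist image.

```bash
python3 - <<'E'
from h import *
from scipy.signal import find_peaks
o=get_obs();W=cam('wrist');g=cv2.cvtColor(capture('wrist'),cv2.COLOR_RGB2GRAY).astype(float)
c,sn=np.cos(np.radians(20)),np.sin(np.radians(20))
for u in (252,300,368):
    col=cv2.GaussianBlur(g,(5,3),0)[:,u-2:u+3].mean(1); d=np.diff(col)
    pk=[i for i in find_peaks(abs(d),height=5)[0] if 70<i<245]
    print(u,[(int(i),int(d[i])) for i in pk])
pr=lambda P:proj(W,place(EAS,P)).round(1).tolist()
for n,x,z in(('basefront',-65,12),('baseback',65,12),('boardtop',-35+75*sn,23.5+75*c),('corner',-35,23.5),('lipin',-35-10.4,35.8),('lipout',-35-10.4-6*c,35.8+6*sn)):
    print(n,pr([(x,-60,z),(x,60,z)]))
row=g[95:225:15]
for r in (100,205,222):
    l=cv2.GaussianBlur(g,(3,5),0)[r]; d=np.diff(l); print(r,[(int(i),int(d[i])) for i in find_peaks(abs(d),height=6)[0] if 200<i<420])
print('sides',[pr([(x,-70,12),(x,70,12)]) for x in(50,-55)])
E
```

```text
252 [(91, 34), (111, -14), (161, 9), (171, 5), (175, -10), (186, -14), (205, 15), (226, -11), (229, 16), (234, -32)]
300 [(91, 30), (174, -11), (177, 6), (185, -16), (204, 16), (218, -5), (225, -12), (228, 17), (234, -37)]
368 [(89, 33), (152, 6), (156, -7), (160, 11), (169, 7), (173, -11), (184, -14), (204, 13), (224, -13), (227, 18), (233, -37)]
basefront [[370.7, 232.0], [247.2, 232.5]]
baseback [[375.3, 88.9], [239.9, 89.4]]
boardtop [[387.9, 182.9], [223.7, 183.5]]
corner [[373.4, 203.1], [243.4, 203.6]]
lipin [[374.9, 216.7], [241.5, 217.2]]
lipout [[375.0, 223.3], [241.4, 223.8]]
100 [(227, 31), (384, -38)]
205 [(234, 21), (381, -29)]
222 [(235, 30), (381, -33)]
sides [[[385.9, 106.8], [229.6, 107.4]], [[381.4, 221.9], [236.4, 222.4]]]
```

Request:
{"fn": "arm_command", "kwargs": {
  "gripper": [55,55,55,55,55],
  "dp": [
    [0.2,-0.2,0.3],
    [0.16,-0.14,0.9],
    [0,0,1],
    [0,0,0.9],
    [0,0,0.5]
  ],
  "twist": [0,0,0,0,0]
}}

```text
time: 11.22
tool_pos: [670.3, -192.5, 128.0]
tcp_rot: [3.141, -0.002, -2.977]
contact_force: [0.5, -0.4, -0.4]
grip_width: 59.9
finger_force: 30.0
```

```bash
python3 - <<'E'
from h import *
capture('top');S=cam('scene');s=capture('scene')[:,:,::-1].copy();o=get_obs()
p=R.from_euler('z',-EAS[2]).apply(o['tool_pos']-[EAS[0],EAS[1],0]);print(o['tool_pos'],'tcp in easel',p,o['contact_force'])
w=capture('wrist')[:,:,::-1]
x0,z0=p[0]+.6,p[2]-83
q=proj(S,place(EAS,[(x0-3,-30,z0),(x0-3,30,z0),(x0-3,-30,z0+112),(x0-3,30,z0+112)]));print(q.round(1).tolist())
k=cv2.resize(s[200:330,150:270],None,fx=4.6,fy=4.6,interpolation=cv2.INTER_CUBIC);cv2.imwrite('pics/m3.png',k)
E
```

```text
[ 670.27211209 -192.3060209   127.97855353] tcp in easel [-39.42543774   0.62302873 127.97855353] [-0.37496156  0.4011117  -0.37804359]
[[226.9, 291.1], [194.3, 293.8], [214.7, 252.3], [178.4, 255.3]]
```

View pics/m3.png

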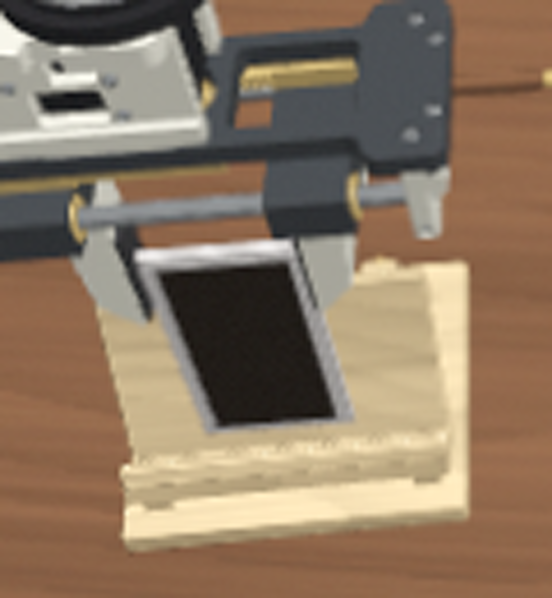

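Scene: the foot edge runs (196,294)–(226,291) just above the lip, as predicted. Lowering gently.

Request:
{"fn": "arm_command", "kwargs": {
  "gripper": [55,55,55,55,55],
  "dp": [
    [-0.02,0,0.15],
    [0,0,0.15],
    [0,0,0.12],
    [0,0,0.1],
    [0,0,0]
  ],
  "twist": [0,0,0,0,0]
}}

```text
time: 12.0
tool_pos: [671.6, -192.3, 116.4]
tcp_rot: [3.141, -0.0, -2.977]
contact_force: [0.6, -0.6, -1.4]
grip_width: 59.4
finger_force: 30.0
```

Request:
{"fn": "arm_command", "kwargs": {
  "gripper": [55,55,55,55,55],
  "dp": [
    [0,0,0.05],
    [0,0,0.04],
    [0,0,0.04],
    [0,0,0.04],
    [0,0,0]
  ],
  "twist": [0,0,0,0,0]
}}

```text
time: 12.62
tool_pos: [671.6, -192.3, 112.3]
tcp_rot: [3.142, -0.0, -2.977]
contact_force: [0.6, 0.5, -0.2]
grip_width: 59.4
finger_force: 30.0
```

Request:
{"fn": "arm_command", "kwargs": {
  "gripper": [55,55,55,55,55],
  "dp": [
    [0,0,0.04],
    [0,0,0.04],
    [0,0,0.04],
    [0,0,0],
    [0,0,0]
  ],
  "twist": [0,0,0,0,0]
}}

```text
time: 13.25
tool_pos: [672.0, -192.4, 110.2]
tcp_rot: [-3.141, 0.001, -2.977]
contact_force: [-0.8, 0.4, 5.4]
grip_width: 59.4
finger_force: 30.0
```

Contact at 5.4 N and the expected height. Leaning it back now by pulling the grip towards the board.

Request:
{"fn": "arm_command", "kwargs": {
  "gripper": [55,55,55,55,55],
  "dp": [
    [0.08,0,0],
    [0.08,0,0],
    [0.08,0,0.02],
    [0,0,0],
    [0,0,0]
  ],
  "twist": [0,0,0,0,0]
}}

```text
time: 13.88
tool_pos: [666.2, -193.3, 109.1]
tcp_rot: [-3.141, 0.001, -2.977]
contact_force: [1.9, 1.1, 2.0]
grip_width: 59.3
finger_force: 30.0
```

Request:
{"fn": "arm_command", "kwargs": {
  "gripper": [55,55,55,55,55],
  "dp": [
    [0.1,0,0],
    [0.1,0,0.02],
    [0.1,0,0.02],
    [0.1,0,0.02],
    [0,0,0]
  ],
  "twist": [0,0,0,0,0]
}}

```text
time: 14.5
tool_pos: [655.8, -195.3, 107.9]
tcp_rot: [-3.141, 0.0, -2.977]
contact_force: [2.5, 0.0, 5.4]
grip_width: 59.3
finger_force: 30.0
```

Request:
{"fn": "arm_command", "kwargs": {
  "gripper": [55,55,55,55,55],
  "dp": [
    [0.1,0,0.02],
    [0.1,0,0.03],
    [0.1,0,0.03],
    [0,0,0],
    [0,0,0]
  ],
  "twist": [0,0,0,0,0]
}}

```text
time: 15.12
tool_pos: [648.7, -196.7, 106.4]
tcp_rot: [-3.14, 0.001, -2.977]
contact_force: [1.3, 0.2, 7.5]
grip_width: 59.6
finger_force: 30.0
```

```bash
python3 - <<'E'
from h import *
capture('top');S=cam('scene');s=capture('scene')[:,:,::-1].copy();o=get_obs()
p=R.from_euler('z',-EAS[2]).apply(o['tool_pos']-[EAS[0],EAS[1],0]);print(o['tool_pos'],'tcp in easel',p,o['contact_force'])
for a in (0,8,12,16,20):
    r=np.radians(a); f=np.array([-36.1,23.5]); u=np.array([np.sin(r),np.cos(r)]); n=np.array([-np.cos(r),np.sin(r)])
    a0=f+6*n; a1=a0+112*u
    print(a,proj(S,place(EAS,[(a0[0],-30,a0[1]),(a0[0],30,a0[1]),(a1[0],-30,a1[1]),(a1[0],30,a1[1])])).round(1).tolist())
k=cv2.resize(s[200:330,150:270],None,fx=4.6,fy=4.6,interpolation=cv2.INTER_CUBIC);cv2.imwrite('pics/m4.png',k)
E
```

```text
[ 648.654715   -196.66501854  106.35021692] tcp in easel [-17.38324049   1.2970148  106.35021692] [ 1.43702661 -1.50301361  7.88407699]
0 [[228.9, 297.7], [197.0, 300.4], [217.2, 260.6], [181.7, 263.5]]
8 [[228.8, 297.5], [196.9, 300.1], [217.9, 253.6], [182.8, 256.4]]
12 [[228.8, 297.3], [196.8, 299.9], [218.2, 250.5], [183.4, 253.3]]
16 [[228.8, 297.1], [196.8, 299.8], [218.7, 247.6], [184.2, 250.4]]
20 [[228.7, 297.0], [196.8, 299.6], [219.2, 245.1], [184.9, 247.9]]
```

View pics/m4.png

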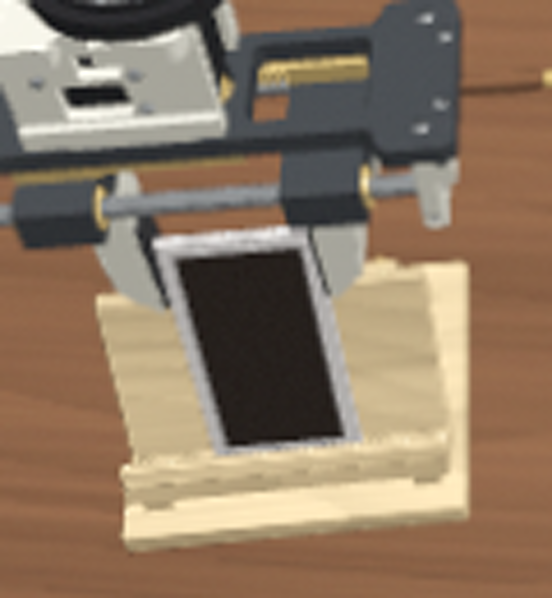

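Scene: the foot is behind the lip in the trough, and the plate leans roughly 10–13° with its coat outwards. A little more lean, then release.

Request:
{"fn": "arm_command", "kwargs": {
  "gripper": [55,55,55,55,55],
  "dp": [
    [0.08,0,0.03],
    [0.08,0,0.03],
    [0.06,0,0.03],
    [0,0,0],
    [0,0,0]
  ],
  "twist": [0,0,0,0,0]
}}

```text
time: 15.85
tool_pos: [643.4, -197.7, 104.7]
tcp_rot: [-3.14, 0.001, -2.977]
contact_force: [0.3, -0.9, 9.7]
grip_width: 59.6
finger_force: 30.0
```

Request:
{"fn": "arm_command", "kwargs": {
  "gripper": [60,62,64,68,72],
  "dp": [
    [0,0,0],
    [0,0,0],
    [0,0,0],
    [0,0,0],
    [0,0,0]
  ],
  "twist": [0,0,0,0,0]
}}

```text
time: 16.48
tool_pos: [642.9, -197.0, 102.9]
tcp_rot: [3.141, -0.001, -2.977]
contact_force: [0.3, -0.2, 0.5]
grip_width: 71.5
finger_force: 0.0
```

Request:
{"fn": "arm_command", "kwargs": {
  "gripper": [76,80,80,80,80],
  "dp": [
    [0,0,0],
    [0,0,0],
    [0,0,-0.2],
    [0,0,-0.5],
    [0,0,-0.8]
  ],
  "twist": [0,0,0,0,0]
}}

```text
time: 17.1
tool_pos: [642.9, -197.0, 141.5]
tcp_rot: [3.141, -0.0, -2.977]
contact_force: [0.4, 0.3, 0.0]
grip_width: 79.8
finger_force: 0.0
```

Request:
{"fn": "arm_command", "kwargs": {
  "gripper": [80,80,80,80,80],
  "dp": [
    [0,0,-0.9],
    [0,0,-1],
    [0,0,-1],
    [0,0,-1],
    [0,0,-0.5]
  ],
  "twist": [0,0,0,0,0]
}}

```text
time: 17.73
tool_pos: [643.5, -197.3, 253.4]
tcp_rot: [-3.14, 0.003, -2.977]
contact_force: [-0.6, 0.2, 0.1]
grip_width: 80.0
finger_force: 0.0
```

```bash
python3 - <<'E'
from h import *
S=cam('scene');s=capture('scene')[:,:,::-1].copy();o=get_obs()
print(o['tool_pos'],o['tcp_rot'],o['joint_positions'])
k=cv2.resize(s[200:330,150:270],None,fx=4.2,fy=4.2,interpolation=cv2.INTER_CUBIC)
m=np.zeros((546,800,3),np.uint8);m[:,:504]=k;m[:222,504:]=cv2.resize(capture('top')[:,:,::-1],(296,222));b=cv2.resize(s[180:300,360:508],(296,240));m[230:470,504:]=b;cv2.imwrite('pics/m5.png',m)
# lid path: contact point on top face 80mm from hinge, tip
for th in (1.8,1.5,1.2,.9,.6,.3,0):
    c,sn=np.cos(th),np.sin(th)
    for r in(85,110): 
        L=(55-r*c+54*sn,0,78+r*sn+54*c); print(th,r,place(BOX,[L]).round(0)[0].tolist(),end=' ')
    print()
E
```

```text
[ 643.79625442 -197.41349653  254.32075859] [-3.13888415  0.00400904 -2.97659484] [-4.11197436e-01  6.11531512e-01  1.00806858e+00 -8.70533659e-05
  1.51715513e+00 -2.14698169e+00]
1.8 85 [569.0, 298.0, 149.0] 1.8 110 [569.0, 304.0, 173.0] 
1.5 85 [569.0, 274.0, 167.0] 1.5 110 [569.0, 272.0, 192.0] 
1.2 85 [569.0, 246.0, 177.0] 1.2 110 [569.0, 236.0, 200.0] 
0.9 85 [569.0, 215.0, 178.0] 0.9 110 [569.0, 200.0, 198.0] 
0.6 85 [569.0, 186.0, 171.0] 0.6 110 [568.0, 166.0, 185.0] 
0.3 85 [568.0, 161.0, 155.0] 0.3 110 [568.0, 137.0, 162.0] 
0 85 [568.0, 141.0, 132.0] 0 110 [568.0, 116.0, 132.0]
```

View pics/m5.png

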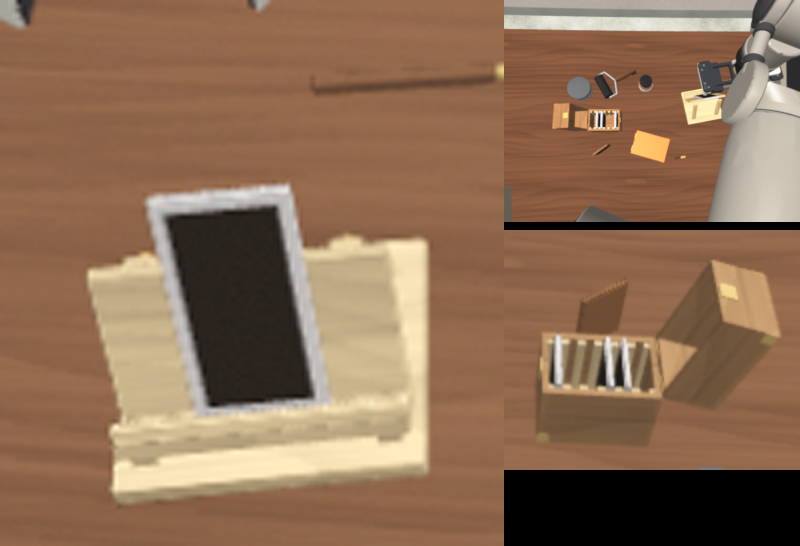

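The plate's top edge is at (186,248)–(219,245), matching a 20° lean on the board, with the coat outwards and the plate centred. The low plates are in place and the lid is still open at about 1.8 rad. Next is the lid: rise, twist back and go behind it.

```bash
python3 - <<'E'
from h import *
plan([569,332,250],1.57,30,None,25)
E
```

```text
--
[np.float64(-0.02), np.float64(0.71), np.float64(0.0)] 0.8
[np.float64(0.03), np.float64(0.71), np.float64(0.0)] 0.8
[np.float64(0.08), np.float64(0.71), np.float64(0.0)] 0.8
[np.float64(0.13), np.float64(0.7), np.float64(0.0)] 0.8
[np.float64(0.18), np.float64(0.69), np.float64(0.0)] 0.8
--
[np.float64(0.23), np.float64(0.68), np.float64(0.0)] 0.8
[np.float64(0.27), np.float64(0.66), np.float64(0.0)] 0.8
[np.float64(0.32), np.float64(0.64), np.float64(0.0)] 0.8
[np.float64(0.36), np.float64(0.61), np.float64(0.0)] 0.8
[np.float64(0.4), np.float64(0.59), np.float64(0.0)] 0.8
--
[np.float64(0.44), np.float64(0.56), np.float64(0.0)] 0.8
[np.float64(0.48), np.float64(0.53), np.float64(0.0)] 0.8
[np.float64(0.52), np.float64(0.49), np.float64(0.0)] 0.8
[np.float64(0.55), np.float64(0.46), np.float64(0.0)] 0.8
[np.float64(0.58), np.float64(0.42), np.float64(0.0)] 0.8
--
[np.float64(0.61), np.float64(0.37), np.float64(0.0)] 0.8
[np.float64(0.63), np.float64(0.33), np.float64(0.0)] 0.8
[np.float64(0.65), np.float64(0.29), np.float64(0.0)] 0.8
[np.float64(0.67), np.float64(0.24), np.float64(0.0)] 0.8
[np.float64(0.69), np.float64(0.19), np.float64(0.0)] 0.8
--
[np.float64(0.7), np.float64(0.15), np.float64(0.0)] 0.8
[np.float64(0.71), np.float64(0.1), np.float64(0.0)] 0.8
[np.float64(0.71), np.float64(0.05), np.float64(0.0)] 0.8
[np.float64(0.71), np.float64(-0.0), np.float64(0.0)] 0.8
[np.float64(0.71), np.float64(-0.05), np.float64(0.0)] 0.8
--
[np.float64(0.71), np.float64(-0.1), np.float64(0.0)] 0
[np.float64(0.71), np.float64(-0.1), np.float64(0.0)] 0
[np.float64(0.71), np.float64(-0.1), np.float64(0.0)] 0
[np.float64(0.71), np.float64(-0.1), np.float64(0.0)] 0
[np.float64(0.71), np.float64(-0.1), np.float64(0.0)] 0
end yaw -4.713185307179582
```

Request:
{"fn": "arm_command", "kwargs": {
  "gripper": [60,30,0,0,0],
  "dp": [
    [0,0.7,0],
    [0.03,0.7,0],
    [0.08,0.7,0],
    [0.13,0.7,0],
    [0.18,0.69,0]
  ],
  "twist": [0.8,0.8,0.8,0.8,0.8]
}}

```text
time: 18.45
tool_pos: [629.8, -109.1, 249.4]
tcp_rot: [3.141, -0.002, 2.955]
contact_force: [0.4, 0.1, 0.2]
grip_width: 34.3
finger_force: 0.0
```

Request:
{"fn": "arm_command", "kwargs": {
  "gripper": [0,0,0,0,0],
  "dp": [
    [0.23,0.68,0],
    [0.27,0.66,0],
    [0.32,0.64,0],
    [0.36,0.61,0],
    [0.4,0.59,0]
  ],
  "twist": [0.8,0.8,0.8,0.8,0.8]
}}

```text
time: 19.08
tool_pos: [617.5, -20.8, 249.5]
tcp_rot: [-3.141, -0.002, 2.606]
contact_force: [-0.2, 0.1, -0.3]
grip_width: 0.3
finger_force: 0.0
```

Request:
{"fn": "arm_command", "kwargs": {
  "gripper": [0,0,0,0,0],
  "dp": [
    [0.44,0.56,0],
    [0.48,0.53,0],
    [0.52,0.49,0],
    [0.55,0.46,0],
    [0.58,0.42,0]
  ],
  "twist": [0.8,0.8,0.8,0.8,0.8]
}}

```text
time: 19.7
tool_pos: [605.6, 67.7, 249.5]
tcp_rot: [-3.14, -0.001, 2.257]
contact_force: [-0.2, -0.1, -0.1]
grip_width: 0.5
finger_force: 0.0
```

Request:
{"fn": "arm_command", "kwargs": {
  "gripper": [0,0,0,0,0],
  "dp": [
    [0.61,0.37,0],
    [0.63,0.33,0],
    [0.65,0.29,0],
    [0.67,0.24,0],
    [0.69,0.19,0]
  ],
  "twist": [0.8,0.8,0.8,0.8,0.8]
}}

```text
time: 20.32
tool_pos: [593.4, 155.9, 249.5]
tcp_rot: [-3.14, -0.0, 1.908]
contact_force: [-0.4, -0.9, -0.2]
grip_width: 0.6
finger_force: 0.0
```

Request:
{"fn": "arm_command", "kwargs": {
  "gripper": [0,0,0,0,0],
  "dp": [
    [0.7,0.15,0],
    [0.71,0.1,0],
    [0.71,0.05,0],
    [0.71,0,0],
    [0.71,-0.05,0]
  ],
  "twist": [0.8,0.8,0.8,0.8,0.8]
}}

```text
time: 20.95
tool_pos: [581.9, 244.3, 249.4]
tcp_rot: [-3.14, 0.001, 1.559]
contact_force: [-0.2, -0.0, 0.8]
grip_width: 0.3
finger_force: 0.0
```

Request:
{"fn": "arm_command", "kwargs": {
  "gripper": [0,0,0,0,0],
  "dp": [
    [0.71,-0.1,0],
    [0.71,-0.1,0],
    [0.71,-0.1,0],
    [0.71,-0.1,0],
    [0.7,-0.1,0]
  ],
  "twist": [0,0,0,0,0]
}}

```text
time: 21.58
tool_pos: [570.6, 333.7, 250.7]
tcp_rot: [3.142, 0.0, 1.562]
contact_force: [0.8, -0.3, 0.1]
grip_width: 0.2
finger_force: 0.0
```

Request:
{"fn": "arm_command", "kwargs": {
  "gripper": [0,0,0,0,0],
  "dp": [
    [0.1,0,0.8],
    [0,0,1],
    [0,0,1],
    [0,0,0.8],
    [0,0,0.4]
  ],
  "twist": [0,0,0,0,0]
}}

```text
time: 22.2
tool_pos: [570.4, 335.3, 149.4]
tcp_rot: [-3.14, 0.001, 1.562]
contact_force: [0.5, 0.2, -0.5]
grip_width: 0.4
finger_force: 0.0
```

Request:
{"fn": "arm_command", "kwargs": {
  "gripper": [0,0,0,0,0],
  "dp": [
    [-0.25,0,0],
    [-0.25,0,0],
    [-0.25,0,0],
    [-0.25,0,0],
    [-0.25,0,0]
  ],
  "twist": [0,0,0,0,0]
}}

```text
time: 22.82
tool_pos: [571.8, 305.9, 153.7]
tcp_rot: [3.136, -0.006, 1.562]
contact_force: [-0.4, 6.9, 5.3]
grip_width: 0.3
finger_force: 3.6
```

Request:
{"fn": "arm_command", "kwargs": {
  "gripper": [0,0,0,0,0],
  "dp": [
    [-0.29,0,-0.2],
    [-0.29,0,-0.2],
    [-0.29,0,-0.2],
    [-0.37,0,-0.13],
    [-0.37,0,-0.13]
  ],
  "twist": [0,0,0,0,0]
}}

```text
time: 23.45
tool_pos: [570.9, 263.5, 173.7]
tcp_rot: [3.139, -0.002, 1.561]
contact_force: [2.3, 4.0, 4.5]
grip_width: 0.3
finger_force: 2.6
```

Request:
{"fn": "arm_command", "kwargs": {
  "gripper": [0,0,0,0,0],
  "dp": [
    [-0.37,0,-0.13],
    [-0.41,0,-0.02],
    [-0.41,0,0],
    [-0.41,0,0],
    [-0.39,0,0.07]
  ],
  "twist": [0,0,0,0,0]
}}

```text
time: 24.08
tool_pos: [569.8, 212.6, 174.3]
tcp_rot: [3.141, 0.001, 1.561]
contact_force: [2.1, 1.5, 3.7]
grip_width: 0.5
finger_force: 2.0
```

```bash
python3 - <<'E'
from h import *
o=get_obs();print(o['tool_pos'],o['contact_force'])
S=cam('scene');s=capture('scene')[:,:,::-1]; cv2.imwrite('pics/s6.png',cv2.resize(s[120:320,330:530],None,fx=3,fy=3))
E
```

```text
[569.83747212 212.60965031 174.34526616] [2.13979501 1.45516711 3.69855885]
```

Request:
{"fn": "arm_command", "kwargs": {
  "gripper": [0,0,0,0,0],
  "dp": [
    [-0.39,0,0.09],
    [-0.37,0,0.12],
    [-0.33,0,0.2],
    [-0.33,0,0.22],
    [-0.3,0,0.24]
  ],
  "twist": [0,0,0,0,0]
}}

```text
time: 24.75
tool_pos: [569.3, 169.7, 152.1]
tcp_rot: [-3.142, 0.001, 1.561]
contact_force: [0.3, -2.1, 4.3]
grip_width: 0.2
finger_force: 1.9
```

Request:
{"fn": "arm_command", "kwargs": {
  "gripper": [0,0,0,0,0],
  "dp": [
    [-0.27,0,0.3],
    [-0.25,0,0.3],
    [-0.15,0,0.2],
    [-0.1,0,0.1],
    [0,0,0]
  ],
  "twist": [0,0,0,0,0]
}}

```text
time: 25.38
tool_pos: [569.0, 153.6, 132.1]
tcp_rot: [3.14, -0.004, 1.561]
contact_force: [-4.5, 5.8, 17.2]
grip_width: 0.3
finger_force: 8.9
```

Request:
{"fn": "arm_command", "kwargs": {
  "gripper": [0,0,0,0,0],
  "dp": [
    [0,0,0.04],
    [0,0,0],
    [0,0,-0.1],
    [0,0,-0.4],
    [0,0,-0.8]
  ],
  "twist": [0,0,0,0,0]
}}

```text
time: 26.0
tool_pos: [568.1, 151.4, 160.5]
tcp_rot: [-3.138, 0.0, 1.561]
contact_force: [0.6, 0.5, 0.4]
grip_width: 0.6
finger_force: 0.0
```

Request:
{"fn": "arm_command", "kwargs": {
  "gripper": [0,0,0,0,0],
  "dp": [
    [-0.5,-0.5,-0.8],
    [-1,-1,-0.8],
    [-1,-1,-0.5],
    [-1,-1,-0.2],
    [0,-1,0]
  ],
  "twist": [0,0,0,0,0]
}}

```text
time: 26.62
tool_pos: [454.9, 63.7, 219.1]
tcp_rot: [-3.141, 0.0, 1.559]
contact_force: [0.1, 0.2, -0.4]
grip_width: 0.4
finger_force: 0.0
```

```bash
python3 - <<'E'
from h import *
from scipy.signal import find_peaks
o=get_obs();print(o['time'],o['tool_pos'],o['contact_force'])
S=cam('scene');s=capture('scene');g=cv2.cvtColor(s,cv2.COLOR_RGB2GRAY).astype(float)
for th in(0,.06,.15):
    c,sn=np.cos(th),np.sin(th)
    f=lambda r,h,y:(55-r*c+h*sn,y,78+r*sn+h*c)
    print(th,proj(S,place(BOX,[f(110,54,-37.5),f(110,54,37.5),f(0,54,-37.5),f(110,0,-37.5)])).round(1).tolist())
# edges down columns of the front face (left end) 
for u in (384,392,432):
    col=cv2.GaussianBlur(g,(3,3),0)[:,u-1:u+2].mean(1);d=np.diff(col)
    print(u,[(int(i),int(d[i])) for i in find_peaks(abs(d),height=5)[0] if 180<i<300])
# easel plate: has it moved since the release?
a=cv2.imread('pics/m5.png')[:,:504]; b=cv2.resize(s[200:330,150:270,::-1],None,fx=4.2,fy=4.2,interpolation=cv2.INTER_CUBIC)
print('easel diff',np.abs(a.astype(int)-b)[180:,80:440].mean())
E
```

```text
26.625 [454.90989212  63.7303664  219.14709455] [ 0.05511713  0.20911304 -0.43866409]
0 [[381.8, 241.9], [381.3, 211.6], [444.9, 245.0], [379.2, 261.1]]
0.06 [[384.1, 239.5], [383.5, 209.2], [446.8, 245.2], [379.6, 258.9]]
0.15 [[388.0, 236.1], [387.1, 205.7], [449.5, 245.5], [380.6, 255.5]]
384 [(210, 20), (242, -14), (246, -12)]
392 [(211, 20), (236, 5), (242, -28), (286, 5)]
432 [(213, 19), (228, 8), (244, -27)]
easel diff 0.6349170208459826
```

```bash
python3 -c "
from plant import *
[capture('scene') for _ in range(6)]
print(close_job())"
```

```text
the job is handed in; nothing more can be done
None
```

The tall plate leans centred on the easel with its coat outwards, the lid measures shut over the three low plates, and the job is handed in; the hand-in gave back no verdict.

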